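# Click the shoe-care carousel round and put the shoe tree on its slanted rest

### The job

Gently push the shoe-care carousel round until its slanted wooden shoe rest has clicked in at the front, over the green pointer tab, and lay the small wooden shoe tree gently on that rest: flat on the ramp and along its middle, toe uphill, heel down at the lip. Leave everything else on the shelf where it is.

Things in the scene. Friction and masses are not known exactly. Their poses are not given: they have to be found in the camera images.
- carousel: Fixed round grey foot of the shoe-care carousel, 224 mm across, 14 mm thick; origin on the shelf, on the upright axis of rotation. Its -x axis is the front: a green pointer tab, 26 mm wide and 10 mm high, sticks out that way to 188 mm from the axis. At the back, clear of it, stand clear trays (left, 180 mm high) and a shoe box with a hanger on it (right, 115 mm).
- turntable (a joint): Angle of the carousel's disc, rad, endless, grows anticlockwise from above; 0 or a whole turn: shoe rest at the front. A sprung detent settles it on multiples of 72 degrees (to 2 or 3); at the start it settles on any of the other four within a second, never at the front. Resistance grows to 0.5 N m (3 to 4 N at a peg) near half way; then it snaps on by itself, without overrunning.
- post_top (a point): Top of the wooden post, 48 mm thick, on the carousel's axis, 154 mm above the shelf. Round it turns a light-wood disc, 320 mm across, top 45 mm above the shelf, in five sections: the shoe rest and four clear bins 75 x 74 mm, within 133 mm of the axis, with goods up to 115 mm above the shelf.
- finger_peg (a point): Top, 101 mm above the shelf, of one of the five equal black upright pegs on the disc, 12 mm thick (18 mm at the foot), by which it is pushed round. They stand 150 mm from the axis, halfway between sections: 36 (this one), 108, 180, 252 and 324 degrees anticlockwise from the rest. The rim reaches 10 mm beyond them.
- shoe_rest (a point): Slanted dark-wood shoe rest on the disc: ramp 152 x 44 mm, 16 degrees steep. Origin on its face, on the middle line, 104 mm from the carousel's axis, 94 mm above the shelf: the place for the middle of the tree's underside. x runs uphill, to the axis; z square to the ramp. At the low outer end a lip, 7 mm thick, 16 mm high, inner side at x = -78 mm; upper end at x = 74 mm.
- shoe_tree: Small wooden shoe tree, 0.11 to 0.23 kg, 150 mm long, flat underneath, loose and upright on the shelf left or right of the carousel. Origin: underside, mid-length; x to the toe. Front block 50 mm wide, 36 mm high, x = -2 to 50 mm, then a round toe 32 mm high; steel bar 10 mm thick; round heel 34 mm across, 42 mm high, x = -75 to -41 mm. Centre of mass at x = 22 mm.
- tree_toe (a point): Tip of the shoe tree's toe at the underside (75 mm along its x axis).
- dish: White ceramic dish, 124 mm across, 34 mm high, loose; origin under its centre. The red bauble lies in it. It stands on the side of the carousel where the shoe tree is not. Leave it alone.
- bauble_center (a point): Centre of the red glass Christmas bauble, 68 mm across, loose in the dish; it rolls.
- brush: Dark shoe brush, 160 x 48 mm, 44 mm high, loose at the left side; origin under its centre, x along it. Leave it alone.
- lint_roller: Lint roller lying at the right side, white roll 48 mm thick and 100 mm long (x = -30 to 70 mm), blue handle 22 mm thick back to x = -130 mm; origin on the shelf. Leave it alone.
- spray_can: Silver and blue spray can with a black cap, 52 mm across, 165 mm high, standing loose in front of the carousel, to one side, its middle about 240 mm from the carousel's axis; origin under its centre. Leave it alone.
- cream_bottle: White bottle with a red cap, 52 mm across, 165 mm high, standing loose in front of the carousel, on the other side from the spray can, equally far; origin under its centre. Leave it alone.
Things that resemble listed ones, but are neither listed nor needed, are in the scene too. What is shaped like the shoe_tree but orange or yellow is not meant.

How it is judged:
By the outcome, as a careful person would: the job done as asked, in the order asked, and still so for the second after the job is handed in, with the robot touching nothing.
It also fails if it takes over 72 s, if anything falls off the work surface, if the arm or the gripper's body presses on something with over 40 N, if the wrist force passes 120 N, or if a joint passes its speed limit or range.

### The arm

A 7-joint arm with a two-finger parallel gripper is mounted at the origin on the work surface. World frame = base frame: x ahead of the robot, y to its left, z up, the work surface at z = 0. Lengths are in m, angles in degrees, forces in N, time in s.
With the tool pointing down it reaches from about 0.4 to 0.85 m from the base axis. Payload 4.4 kg.
Tool frame: the origin (TCP) lies at the centre of the arm's flange, where the gripper is bolted on; the fingertips stand 199 mm ahead of it and the grasp point (between the pads) lies grip_depth ahead of it (grip_depth is the distance from the TCP to the grasp point, in m); z points along the fingers, y is the line along which they close (so a half turn about z gives the same grasp; the last joint's range is limited). The gripper opens to 94 mm and grips with 3 to 60 N. Pads are 16 mm wide; open, the fingers measure 119 mm over their backs; the gripper's body (75 mm by 177 mm) begins 78 mm behind the grasp point.
Start: joints at [63.61, 36.005, 2.206, 86.941, -1.547, 57.084, -1.146], TCP at [0.25, -0.6, 0.405] pointing down, gripper open.
Joint ranges: [-175.42, 175.42], [-21.48, 121.26], [-71.46, 75.88], [10.55, 141.38], [-63.04, 243.04], [13.31, 113.54], [-168.57, 168.57]. Speed limits (degrees/s): [147.25, 147.25, 180, 180, 180, 180, 180].

### API

Orientations are given as a 3x3 rotation matrix whose columns are the frame's x, y, z axes.
In Python, from rig import get_obs, grab_frame, camera_params, close_job, grip_depth gives the robot as it stands.
- The arm moves only by the tool servo_tool, never from a script. Its argument "plan" is one flat list of numbers, 5 for each row, row after row: the shift along the tool's x, y, z in units of 50 mm (1.0 is 50 mm), then the turn about the tool's z in rad, then the opening, from -1 (shut) to 1 (fully open). In form: [x, y, z, spin, gripper, x, y, z, spin, gripper, ...]. A call has 1 to 5 rows; each row shifts and turns the commanded pose from where the row before left it, along the tool's axes as they then stand; what a row does not reach is not made up. A row lasts 1/10 s, in which the tool goes at most 50 mm and 8.59 degrees, less where a joint would pass 70% of its speed; a pose out of reach is approached as far as the arm can. A call is refused whole if a number of a shift passes 1 or a number of a turn 0.15, either way. A call with a gripper value outside its range is refused whole. The fingers move at their own pace and stop on an object; "squeeze" is the grip in N (left out, the last holds). Time passes only in rows, so rows that do not move let the fingers close. It gives the time, the measured TCP pose, the force, the opening and the grip force at its end, in the units of the state.
- get_obs(): the state, without advancing time (a new reading comes with each control period).
- grab_frame(name): name is "scene" or "top" or "wrist"; returns (picture, depth): 384x512x3 uint8, red, green, blue; 384x512 float32, m along the optical axis (not along the pixel's ray), 0 where there is no reading.
- camera_params(name): a dict with "camera_matrix" (3x3 intrinsics, pixels), "xyz" and "orientation" of the camera in the world. Camera axes: x right, y down, z forward; pixel columns grow to the right and rows downward; lengths in m; the calibration is good to about 2 mm. A picture is of the moment at which its call begins: read the wrist's pose just before it. camera_params takes no time and is no camera call; for the wrist camera it gives the pose at the moment of the call.
- close_job(): hands the job in; it is judged then, once.
The state is a dict: "clock": time; "joint_positions": joint angles; "qd": joint speeds; "tau": joint torques, N m; "tcp_pos": TCP position; "orientation": TCP orientation; "wrist_force": force on the tool from outside, world axes, zero at the start; "wrist_torque": the same for the moment, N m; "width": finger opening in m; "grasp_force": force on a finger pad.
Only numpy, scipy, OpenCV 4.12 (cv2) and the standard library are available. Lean on these libraries where they do the work, as an engineer would, in place of code of your own. Each camera call takes 0.05 s, during which the arm holds its last target. There are 200 camera calls.

## Working session

There is one attempt and no reset: what is moved stays moved. The work goes in short steps, Python scripts to look and compute and a tool call to move; the robot and the scene stay as the last step left them, time stands still between calls to the robot, and variables do not carry over. Pictures are saved under pics/ and viewed, at most 10 in all, crops included, and the job is handed in when it is done.

Besides the shell and the picture viewer there is one more tool, called after ">>>" as name(argument=value, ...) on one line, values as JSON. servo_tool: Moves the arm, as the interface text tells. Its arguments: {"type":"object","properties":{"plan":{"type":"array"},"squeeze":{"type":"number"}},"required":["plan"]}

```bash
mkdir -p pics; ls; cat > h.py <<'E'
import numpy as np, cv2
from rig import get_obs, grab_frame, camera_params, close_job, grip_depth
def cloud(name):
    p=camera_params(name); im,d=grab_frame(name)
    K=np.array(p["camera_matrix"]); R=np.array(p["orientation"]); t=np.array(p["xyz"])
    v,u=np.mgrid[:384,:512]
    c=np.stack([(u-K[0,2])/K[0,0]*d,(v-K[1,2])/K[1,1]*d,d],-1)
    return im,d,c@R.T+t
def save(n,im): cv2.imwrite(f"pics/{n}.png",im[...,::-1])
E
python3 - <<'E'
from h import *
o=get_obs(); print(o); print(grip_depth)
for n in("scene","top","wrist"):
    im,d,P=cloud(n); np.savez(f"{n}0.npz",im=im,d=d,P=P); p=camera_params(n); print(n,p)
    if n!="wrist": save(n+"0",im)
a=np.load("scene0.npz")["im"];b=np.load("top0.npz")["im"]
E
```

```text
pics
{'clock': 0.0, 'joint_positions': array([63.61010084, 36.05728307,  2.20328527, 86.99248753, -1.54820733,
       57.08476195, -1.14519862]), 'qd': array([ 0.08870518,  0.0640131 , -0.00708218, -0.02357918,  0.05385371,
       -0.14389378, -0.02826599]), 'tau': array([ 2.07209951e-04, -5.49717414e+01,  1.14304908e+00, -1.86628300e+01,
       -5.23881451e-02,  2.36260687e-02,  1.48514432e-04]), 'tcp_pos': array([ 0.24992225, -0.59973255,  0.4037921 ]), 'orientation': array([[ 9.23080139e-01,  3.84607003e-01, -7.13969973e-04],
       [ 3.84607666e-01, -9.23078602e-01,  1.68484480e-03],
       [-1.10472960e-05, -1.82984509e-03, -9.99998326e-01]]), 'wrist_force': array([0.93554524, 0.56483069, 0.0548787 ]), 'wrist_torque': array([-0.00520284, -0.03646548, -0.01348437]), 'grasp_force': 0.0, 'width': 0.09420973968045906}
0.1804
scene {'camera_matrix': array([[466.43314936,   0.        , 253.93297292],
       [  0.        , 466.43314936, 192.50833401],
       [  0.        ,   0.        ,   1.        ]]), 'xyz': array([ 1.38204315, -0.06954343,  1.52181198]), 'orientation': array([[ 0.04
[... 253 characters left out ...]
 ],
       [  0.        ,   0.        ,   1.        ]]), 'xyz': array([0.29655126, 0.00584888, 2.0983951 ]), 'orientation': array([[-0.02715279, -0.99372801,  0.10847751],
       [-0.9996015 ,  0.02615382, -0.01062145],
       [ 0.00771773, -0.10872268, -0.99404216]])}
wrist {'camera_matrix': array([[270.11968698,   0.        , 252.03755712],
       [  0.        , 270.11968698, 187.19497377],
       [  0.        ,   0.        ,   1.        ]]), 'xyz': array([ 0.32203848, -0.56971563,  0.38392853]), 'orientation': array([[ 3.85201983e-01, -8.90124757e-01, -2.43510471e-01],
       [-9.22832070e-01, -3.71730668e-01, -1.00981584e-01],
       [-6.34102327e-04,  2.63617578e-01, -9.64627063e-01]])}
```

View pics/scene0.png

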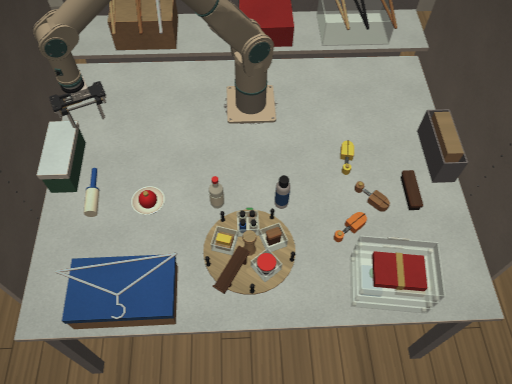

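View pics/top0.png

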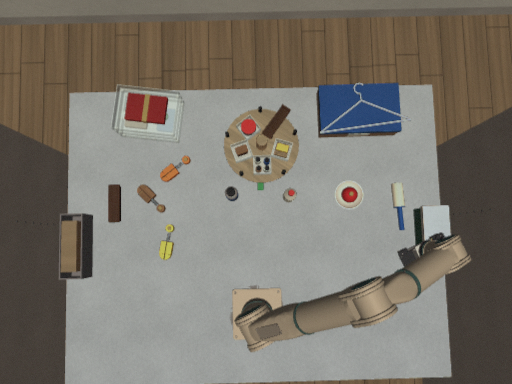

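The two views show the carousel with the rest at the back, at scene (232,268) / top (276,122), and the green tab in front at top (261,186).

Tree-shaped things in the top view:
- brown (151,198)
- orange (175,170)
- yellow (167,243)

Brown fits, because it is wooden and neither orange nor yellow. I'll confirm it with a crop while measuring.

```bash
cat > m.py <<'E'
from h import *
for n in("scene","top"):
    z=np.load(n+"0.npz"); im,P=z["im"],z["P"]
    hsv=cv2.cvtColor(im,cv2.COLOR_RGB2HSV)
    print(n,"shelf z med",np.median(P[(abs(P[...,0]-.35)<.05)&(abs(P[...,1]-.15)<.1)][:,2]))
    near=np.hypot(P[...,0]-.72,P[...,1])<.22
    g=(hsv[...,0]>45)&(hsv[...,0]<85)&(hsv[...,1]>100)&near
    q=P[g&(P[...,2]<.03)]; print("tab",len(q),q.mean(0))
    disc=near&(abs(P[...,2]-.045)<.006)
    q=P[disc][:,:2].astype(np.float32); (c,r)=cv2.minEnclosingCircle(q); print("disc",len(q),c,r)
    c=np.array(c)
    rr=np.hypot(P[...,0]-c[0],P[...,1]-c[1])
    pk=(hsv[...,2]<60)&(rr<.17)&(rr>.135)&(P[...,2]>.05)
    nl,lab,st,_=cv2.connectedComponentsWithStats(pk.astype(np.uint8))
    for i in range(1,nl):
        a=P[lab==i]; m=a.mean(0); print(" peg",len(a),m,"top",a[:,2].max(),"ang",np.degrees(np.arctan2(m[1]-c[1],m[0]-c[0])))
    po=(rr<.03)&(P[...,2]>.14); print("post",po.sum(),P[po].mean(0))
    tr=(P[...,1]>.3)&(P[...,1]<.6)&(P[...,0]>.4)&(P[...,0]<.68)&(P[...,2]>.008)&(P[...,2]<.06)&(hsv[...,1]>60)
    nl,lab,st,ce=cv2.connectedComponentsWithStats(tr.astype(np.uint8))
    for i in range(1,nl):
        if st[i,4]<30: continue
        a=P[lab==i]; m=a.mean(0)[:2]; w,V=np.linalg.eigh(np.cov(a[:,:2].T)); s=(a[:,:2]-m)@V[:,1]
        print(" tree?",ce[i].round(),st[i,4],"rgb",im[lab==i].mean(0).round(),"c",m,"axis",V[:,1],"ext",s.min(),s.max(),"zmax",a[:,2].max())
    for nm,sel in(("bottles",(P[...,2]>.155)&(P[...,0]<.6)&(P[...,0]>.4)&(abs(P[...,1])<.25)),):
        nl,lab,st,ce=cv2.connectedComponentsWithStats(sel.astype(np.uint8))
        for i in range(1,nl): print(nm,P[lab==i].mean(0),st[i,4])
    u0,v0=((310,140) if n=="scene" else (100,150)); cr=im[v0:v0+110,u0:u0+110]
    save(n+"crop",cv2.resize(cr,(390,390),interpolation=cv2.INTER_CUBIC))
cv2.imwrite("pics/crop.png",np.hstack([cv2.imread("pics/scenecrop.png"),cv2.imread("pics/topcrop.png")]))
E
python3 m.py
```

```text
scene shelf z med -0.0004905749957773153
tab 10 [ 0.52474776 -0.03000939  0.00926985]
disc 2804 (0.6786669492721558, -0.016898563131690025) 0.19355618953704834
 peg 22 [ 0.59014222 -0.12694314  0.07979333] top 0.10573953502075883 ang -128.81473988172402
 peg 26 [0.75345226 0.10507802 0.08002321] top 0.10179749936310944 ang 58.48703717768608
 peg 1 [ 0.80321628 -0.0807161   0.09019024] top 0.09019023823046779 ang -27.130039690986276
 peg 1 [ 0.81877414 -0.09094744  0.08692066] top 0.08692066144764632 ang -27.857162273939938
post 34 [ 0.69584782 -0.03054823  0.1502184 ]
 tree? [410. 190.] 434 rgb [65. 45. 34.] c [0.48341086 0.57884306] axis [-0.99996774  0.00803284] ext -0.07381999617722174 0.08317532116558529 zmax 0.053303367504870636
 tree? [359. 186.] 75 rgb [115.  88.  58.] c [0.45526476 0.39009515] axis [-0.89477036  0.44652659] ext -0.01344944105531881 0.019308772450096386 zmax 0.047330060871785706
 tree? [379. 201.] 283 rgb [111.  81.  55.] c [0.52181069 0.45293694] axis [-0.75392796 -0.6569571 ] ext -0.03809670288925562 0.03728825940903167 zmax 0.0466405988348606
 tree? [356. 2
[... 1170 characters left out ...]
xis [-0.5875116   0.80921574] ext -0.035647436336749404 0.03973337612049931 zmax 0.047338307091205234
 tree? [115. 203.] 320 rgb [65. 46. 35.] c [0.4735384  0.58151306] axis [-0.99996525 -0.00833617] ext -0.07570578944411374 0.072492909617752 zmax 0.05866010322367199
 tree? [146. 193.] 201 rgb [115.  87.  63.] c [0.51364603 0.45745992] axis [0.70637808 0.70783473] ext -0.0340956004052632 0.03964962214522214 zmax 0.04686164856353825
 tree? [160. 208.] 48 rgb [124.  98.  68.] c [0.44789915 0.39469447] axis [0.2552487  0.96687543] ext -0.014165195978950903 0.01779686045576131 zmax 0.045810375942604065
bottles [0.4988021  0.0943923  0.16410986] 62
bottles [ 0.48736264 -0.14522526  0.1632789 ] 31
```

View pics/crop.png

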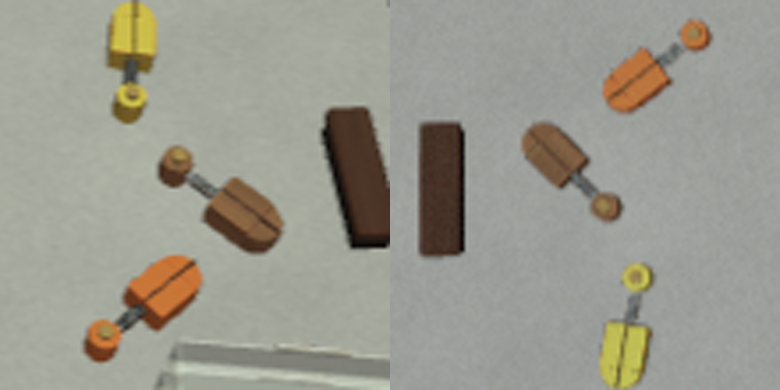

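The crop shows the brown wooden tree, with its block and toe at upper left and its heel at lower right. Its toe points along about 43° in the world frame. Next I move in free space, fingers shut, to above the left side peg.

>>> servo_tool(plan=[0.713, -0.488, 0, 0, -1, 0.713, -0.488, 0, 0, -1, 0.713, -0.488, 0, 0, -1, 0.713, -0.488, 0, 0, -1, 0.713, -0.488, 0, 0, -1])

```text
clock: 0.65
tcp_pos: [0.3683, -0.4172, 0.4045]
orientation: [[0.923, 0.384, -0.0], [0.384, -0.923, 0.0], [0.0, -0.0, -1.0]]
wrist_force: [1.2, -0.1, -0.3]
width: 0.057
grasp_force: 0.0
```

>>> servo_tool(plan=[0.713, -0.488, 0, 0, -1, 0.713, -0.488, 0, 0, -1, 0.713, -0.488, 0, 0, -1, 0.713, -0.488, 0, 0, -1, 0.713, -0.488, 0, 0, -1])

```text
clock: 1.15
tcp_pos: [0.4859, -0.2361, 0.4046]
orientation: [[0.923, 0.384, -0.0], [0.384, -0.923, 0.0], [-0.0, -0.0, -1.0]]
wrist_force: [0.9, -0.2, -0.0]
width: 0.0172
grasp_force: 0.0
```

>>> servo_tool(plan=[0.713, -0.488, 0, 0, -1, 0.713, -0.488, 0, 0, -1, 0.713, -0.488, 0, 0, -1, 0.713, -0.488, 0, 0, -1, 0.713, -0.488, 0, 0, -1])

```text
clock: 1.65
tcp_pos: [0.6035, -0.0549, 0.4045]
orientation: [[0.923, 0.385, -0.0], [0.385, -0.923, -0.0], [-0.0, -0.0, -1.0]]
wrist_force: [1.0, -0.1, -1.3]
width: 0.0007
grasp_force: 0.0
```

>>> servo_tool(plan=[0.713, -0.488, 0, 0, -1, 0.713, -0.488, 0, 0, -1, 0.713, -0.488, 0, 0, -1, 0.713, -0.488, 0, 0, -1, 0.713, -0.488, 0, 0, -1])

```text
clock: 2.15
tcp_pos: [0.7211, 0.1262, 0.4043]
orientation: [[0.923, 0.385, -0.001], [0.385, -0.923, -0.0], [-0.001, 0.0, -1.0]]
wrist_force: [1.4, -0.3, -0.1]
width: 0.0004
grasp_force: 0.0
```

>>> servo_tool(plan=[0, 0, 0, -0.14, -1, 0, 0, 0, -0.14, -1, 0, 0, 0, -0.14, -1, 0, 0, 0, -0.14, -1, 0, 0, 0, -0.14, -1])

```text
clock: 2.65
tcp_pos: [0.7204, 0.1247, 0.4041]
orientation: [[0.453, 0.891, -0.001], [0.891, -0.453, -0.0], [-0.001, -0.001, -1.0]]
wrist_force: [0.7, -0.3, 0.1]
width: 0.0006
grasp_force: 0.0
```

>>> servo_tool(plan=[0, 0, 0, -0.14, -1, 0, 0, 0, -0.14, -1, 0, 0, 0, -0.14, -1, 0, 0, 0, 0, -1, 0, 0, 0, 0, -1])

```text
clock: 3.15
tcp_pos: [0.7205, 0.1244, 0.4043]
orientation: [[0.06, 0.998, -0.001], [0.998, -0.06, -0.0], [-0.0, -0.001, -1.0]]
wrist_force: [-0.1, 1.0, 0.0]
width: 0.0008
grasp_force: 0.0
```

>>> servo_tool(plan=[-0.12, 0, 0.6, 0.05, -1, 0, 0, 0.7, 0, -1, 0, 0, 0.7, 0, -1, 0, 0, 0.5, 0, -1, 0, 0, 0.18, 0, -1])

```text
clock: 3.65
tcp_pos: [0.719, 0.1184, 0.2673]
orientation: [[0.108, 0.994, -0.005], [0.994, -0.108, -0.002], [-0.002, -0.005, -1.0]]
wrist_force: [-0.1, -0.0, -0.2]
width: 0.0008
grasp_force: 0.0
```

>>> servo_tool(plan=[-0.0024, 0.12, 0, 0.0392, -1, -0.0024, 0.12, 0, 0.0392, -1, -0.0024, 0.12, 0, 0.0392, -1, -0.0024, 0.12, 0, 0.0392, -1, -0.0024, 0.12, 0, 0.0392, -1])

```text
clock: 4.15
tcp_pos: [0.7502, 0.1128, 0.2718]
orientation: [[0.301, 0.954, 0.001], [0.954, -0.301, 0.001], [0.001, 0.001, -1.0]]
wrist_force: [-0.4, 0.8, 0.8]
width: 0.0004
grasp_force: 0.5
```

>>> servo_tool(plan=[-0.0024, 0.12, 0, 0.0392, -1, -0.0024, 0.12, 0, 0.0392, -1, -0.0024, 0.12, 0, 0.0392, -1, -0.0024, 0.12, 0, 0.0392, -1, -0.0024, 0.12, 0, 0.0392, -1])

```text
clock: 4.65
tcp_pos: [0.7774, 0.1011, 0.2706]
orientation: [[0.48, 0.877, -0.0], [0.877, -0.48, 0.001], [0.0, -0.001, -1.0]]
wrist_force: [-1.2, 1.6, 0.4]
width: 0.0005
grasp_force: 1.1
```

>>> servo_tool(plan=[-0.0024, 0.12, 0, 0.0392, -1, -0.0024, 0.12, 0, 0.0392, -1, -0.0024, 0.12, 0, 0.0392, -1, -0.0024, 0.12, 0, 0.0392, -1, -0.0024, 0.12, 0, 0.0392, -1])

```text
clock: 5.15
tcp_pos: [0.8023, 0.0846, 0.2708]
orientation: [[0.642, 0.767, 0.0], [0.767, -0.642, 0.001], [0.001, -0.001, -1.0]]
wrist_force: [-1.1, 4.3, 1.2]
width: 0.0003
grasp_force: 1.7
```

```bash
cat > pegs.py <<'E'
from h import *
import sys
def pegs(n="top",C=np.array([.7045,-.0345])):
    im,d,P=cloud(n); hsv=cv2.cvtColor(im,cv2.COLOR_RGB2HSV)
    rr=np.hypot(P[...,0]-C[0],P[...,1]-C[1])
    pk=((hsv[...,2]<60)&(rr<.17)&(rr>.135)&(P[...,2]>.05)&(P[...,2]<.11)).astype(np.uint8)
    nl,lab,st,ce=cv2.connectedComponentsWithStats(pk)
    for i in range(1,nl):
        if st[i,4]<4: continue
        m=P[lab==i].mean(0); print("peg",st[i,4],m.round(3),"ang",np.degrees(np.arctan2(m[1]-C[1],m[0]-C[0])).round(1))
    return im
o=get_obs(); print(o["clock"],o["tcp_pos"],o["wrist_force"])
im=pegs()
if len(sys.argv)>1: save(sys.argv[1],cv2.resize(im[60:260,150:350],(600,600)))
E
python3 pegs.py
```

```text
5.15 [0.80226206 0.08458347 0.2707519 ] [-1.11247082  4.31566364  1.22111665]
peg 11 [ 0.832 -0.107  0.073] ang -29.5
peg 11 [ 0.673 -0.181  0.089] ang -102.0
peg 9 [ 0.553 -0.055  0.09 ] ang -172.4
```

>>> servo_tool(plan=[-0.0024, 0.12, 0, 0.0392, -1, -0.0024, 0.12, 0, 0.0392, -1, -0.0024, 0.12, 0, 0.0392, -1, -0.0024, 0.12, 0, 0.0392, -1, 0, 0, 0, 0, -1])

```text
clock: 5.7
tcp_pos: [0.8198, 0.0646, 0.2705]
orientation: [[0.754, 0.657, 0.001], [0.657, -0.754, -0.003], [-0.001, 0.003, -1.0]]
wrist_force: [-0.3, -0.6, 0.6]
width: 0.0004
grasp_force: 0.0
```

```bash
python3 pegs.py
```

```text
5.7 [0.81977668 0.06462975 0.27052699] [-0.30403342 -0.60768922  0.57159267]
peg 11 [ 0.815 -0.13   0.084] ang -40.7
peg 11 [0.665 0.111 0.086] ang 105.1
peg 12 [ 0.646 -0.173  0.082] ang -112.9
```

>>> servo_tool(plan=[0, -0.1, -0.3, 0, -1, 0, 0, -0.6, 0, -1, 0, 0, -0.5, -0.06, -1, 0, 0, 0, -0.14, -1, 0, 0, 0, -0.14, -1])

```text
clock: 6.25
tcp_pos: [0.8159, 0.0715, 0.3441]
orientation: [[0.483, 0.875, 0.004], [0.875, -0.483, -0.0], [0.002, 0.004, -1.0]]
wrist_force: [-0.1, -0.4, 0.4]
width: 0.0005
grasp_force: 0.0
```

>>> servo_tool(plan=[0, 0, 0, -0.14, -1, 0, 0, 0, -0.14, -1, 0, 0, 0, -0.11, -1, 0.2, -0.5, 0, 0, -1, 0.2, -0.5, 0, 0, -1])

```text
clock: 6.75
tcp_pos: [0.768, 0.0967, 0.3417]
orientation: [[0.122, 0.993, 0.001], [0.993, -0.122, -0.0], [-0.0, 0.001, -1.0]]
wrist_force: [0.1, 0.4, 0.8]
width: 0.0006
grasp_force: 0.0
```

>>> servo_tool(plan=[0.2, -0.5, 0, 0, -1, 0.2, -0.5, 0, 0, -1, 0, 0, 0, 0, -1])

```text
clock: 7.05
tcp_pos: [0.7184, 0.1264, 0.3427]
orientation: [[0.116, 0.993, -0.001], [0.993, -0.116, 0.002], [0.002, -0.001, -1.0]]
wrist_force: [0.6, 0.6, -0.4]
width: 0.0002
grasp_force: 0.0
```

```bash
python3 pegs.py p1; python3 -c "
from h import *
o=get_obs();print(o['orientation'].round(3),o['joint_positions'])"
```

```text
7.05 [0.71843172 0.12638626 0.34269959] [ 0.56408493  0.62986769 -0.36686718]
peg 11 [ 0.85  -0.038  0.083] ang -1.4
peg 13 [ 0.744 -0.176  0.083] ang -74.2
peg 10 [ 0.578 -0.12   0.088] ang -145.7
[[ 0.117  0.993  0.001]
 [ 0.993 -0.117  0.   ]
 [ 0.001  0.001 -1.   ]] [ -5.60532751  46.93534816 -12.71995856  75.10940558  10.79949869
  59.05032173 -26.70001088]
```

>>> servo_tool(plan=[-0.15, 0, 0.25, 0, -1, 0, 0, 0.5, 0, -1, 0, 0, 0.5, 0, -1, 0, 0, 0.2, 0, -1, 0, 0, 0, 0, -1])

```text
clock: 7.6
tcp_pos: [0.7202, 0.114, 0.2657]
orientation: [[0.122, 0.993, -0.003], [0.993, -0.122, -0.001], [-0.002, -0.003, -1.0]]
wrist_force: [0.3, 0.1, 1.2]
width: 0.0004
grasp_force: 0.0
```

>>> servo_tool(plan=[-0.0024, 0.12, 0, 0.0392, -1, -0.0024, 0.12, 0, 0.0392, -1, -0.0024, 0.12, 0, 0.0392, -1, -0.0024, 0.12, 0, 0.0392, -1, -0.0024, 0.12, 0, 0.0392, -1])

```text
clock: 8.1
tcp_pos: [0.7503, 0.1091, 0.2688]
orientation: [[0.315, 0.949, 0.001], [0.949, -0.315, 0.0], [0.001, 0.001, -1.0]]
wrist_force: [-0.8, 1.2, 0.6]
width: 0.0008
grasp_force: 0.6
```

>>> servo_tool(plan=[-0.0024, 0.12, 0, 0.0392, -1, -0.0024, 0.12, 0, 0.0392, -1, -0.0024, 0.12, 0, 0.0392, -1, -0.0024, 0.12, 0, 0.0392, -1, -0.0024, 0.12, 0, 0.0392, -1])

```text
clock: 8.6
tcp_pos: [0.7774, 0.0972, 0.2682]
orientation: [[0.493, 0.87, -0.0], [0.87, -0.493, 0.001], [0.001, -0.001, -1.0]]
wrist_force: [-2.3, 1.4, 1.1]
width: 0.0006
grasp_force: 1.2
```

>>> servo_tool(plan=[-0.0024, 0.12, 0, 0.0392, -1, -0.0024, 0.12, 0, 0.0392, -1, -0.0024, 0.12, 0, 0.0392, -1, -0.0024, 0.12, 0, 0.0392, -1, -0.0024, 0.12, 0, 0.0392, -1])

```text
clock: 9.1
tcp_pos: [0.802, 0.08, 0.2682]
orientation: [[0.653, 0.757, 0.0], [0.757, -0.653, 0.001], [0.001, -0.0, -1.0]]
wrist_force: [-1.4, 3.9, 0.4]
width: 0.0006
grasp_force: 1.6
```

>>> servo_tool(plan=[-0.0024, 0.12, 0, 0.0392, -1, -0.0024, 0.12, 0, 0.0392, -1, -0.0024, 0.12, 0, 0.0392, -1, -0.0024, 0.12, 0, 0.0392, -1, 0, 0, 0, 0, -1])

```text
clock: 9.6
tcp_pos: [0.8191, 0.0598, 0.2679]
orientation: [[0.764, 0.645, 0.001], [0.645, -0.764, -0.003], [-0.002, 0.003, -1.0]]
wrist_force: [0.3, 0.0, 1.0]
width: 0.0002
grasp_force: 0.0
```

```bash
python3 pegs.py
```

```text
9.6 [0.81909659 0.05983496 0.26794012] [0.26808929 0.04150378 0.95286398]
peg 13 [ 0.813 -0.135  0.083] ang -42.9
peg 11 [0.67  0.11  0.086] ang 103.4
peg 10 [ 0.64  -0.171  0.082] ang -115.2
```

>>> servo_tool(plan=[0, -0.1, -0.3, 0, -1, 0, 0, -0.8, 0, -1, 0, 0, -0.9, 0, -1, 0, 0, -0.9, 0, -1, 0, 0, -0.2, 0, -1])

```text
clock: 10.15
tcp_pos: [0.8159, 0.0669, 0.4326]
orientation: [[0.761, 0.648, 0.013], [0.648, -0.761, 0.001], [0.011, 0.007, -1.0]]
wrist_force: [-0.0, 0.2, 1.1]
width: 0.0006
grasp_force: 0.0
```

>>> servo_tool(plan=[-0.018, -0.7, 0, 0, -1, -0.018, -0.7, 0, 0, -1, -0.018, -0.7, 0, 0, -1, -0.018, -0.7, 0, 0, -1, -0.018, -0.7, 0, 0, -1])

```text
clock: 10.65
tcp_pos: [0.6968, 0.1979, 0.4239]
orientation: [[0.761, 0.649, 0.0], [0.649, -0.761, 0.0], [0.0, 0.0, -1.0]]
wrist_force: [0.1, -0.3, -0.6]
width: 0.0008
grasp_force: 0.0
```

>>> servo_tool(plan=[-0.018, -0.7, 0, 0, 0.5, -0.018, -0.7, 0, 0, 0.5, -0.018, -0.7, 0, 0, 0.5, -0.018, -0.7, 0, 0, 0.5, -0.018, -0.7, 0, 0, 0.5])

```text
clock: 11.15
tcp_pos: [0.5799, 0.3281, 0.4239]
orientation: [[0.761, 0.649, 0.0], [0.649, -0.761, 0.0], [0.0, 0.0, -1.0]]
wrist_force: [0.0, 0.6, 0.1]
width: 0.0367
grasp_force: 0.0
```

>>> servo_tool(plan=[-0.018, -0.7, 0, 0, 0.5, -0.018, -0.7, 0, 0, 0.5, -0.018, -0.7, 0, 0, 0.5, -0.018, -0.7, 0, 0, 0.5, 0, 0, 0, 0, 0.5])

```text
clock: 11.65
tcp_pos: [0.4826, 0.4366, 0.4238]
orientation: [[0.755, 0.656, -0.003], [0.656, -0.755, 0.004], [0.0, -0.005, -1.0]]
wrist_force: [0.5, 0.0, 1.2]
width: 0.0701
grasp_force: 0.0
```

```bash
cat > tree.py <<'E'
from h import *
import sys
o=get_obs(); print(o["tcp_pos"].round(4),o["width"])
im,d,P=cloud("wrist"); hsv=cv2.cvtColor(im,cv2.COLOR_RGB2HSV)
np.savez(sys.argv[1]+".npz",im=im,P=P)
m=(P[...,2]>.006)&(P[...,2]<.06)&(np.hypot(P[...,0]-.49,P[...,1]-.43)<.13)&(hsv[...,1]>60)&(hsv[...,2]>50)
nl,lab,st,ce=cv2.connectedComponentsWithStats(m.astype(np.uint8))
for i in range(1,nl):
    if st[i,4]<100: continue
    a=P[lab==i]; top=a[a[:,2]>a[:,2].max()-.012]
    r=cv2.minAreaRect(top[:,:2].astype(np.float32)*1000)
    print(ce[i].round(),st[i,4],"rgb",im[lab==i].mean(0).round(),"mean",top.mean(0).round(4),"zmax",a[:,2].max().round(4),"zmed top",np.median(top[:,2]).round(4),"rect",r)
save(sys.argv[1],im)
E
python3 tree.py w1; python3 pegs.py p2
```

```text
[0.4826 0.4366 0.4238] 0.07005562020544362
[257. 141.] 1880 rgb [130.  93.  61.] mean [0.5178 0.4607 0.0349] zmax 0.0383 zmed top 0.0356 rect ((518.5621948242188, 461.68109130859375), (75.45451354980469, 48.892974853515625), 43.938621520996094)
[336. 142.] 1113 rgb [181. 103.  39.] mean [0.5876 0.375  0.0336] zmax 0.0382 zmed top 0.0332 rect ((585.2688598632812, 374.71746826171875), (53.683162689208984, 40.44034194946289), 53.6297607421875)
[259. 203.] 445 rgb [129.  97.  60.] mean [0.4519 0.3976 0.0359] zmax 0.0436 zmed top 0.0343 rect ((451.31982421875, 396.69488525390625), (32.13070297241211, 30.435529708862305), 41.10404586791992)
[243. 248.] 130 rgb [116.  96.  29.] mean [0.3795 0.3662 0.0304] zmax 0.0355 zmed top 0.031 rect ((379.553955078125, 365.7503662109375), (4.243719577789307, 20.69904327392578), 27.70693588256836)
11.7 [0.48503959 0.43408131 0.42372597] [ 0.65159119 -0.58633028 -0.4693556 ]
peg 10 [ 0.851 -0.038  0.083] ang -1.4
peg 11 [0.75  0.106 0.084] ang 72.0
peg 10 [ 0.745 -0.177  0.085] ang -74.3
peg 8 [0.582 0.055 0.091] ang 143.9
peg 12 [ 0.578 -0.12   0.087] ang -145.9
```

View pics/w1.png

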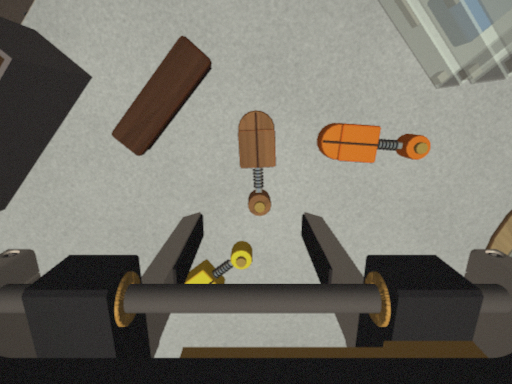

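View pics/p2.png

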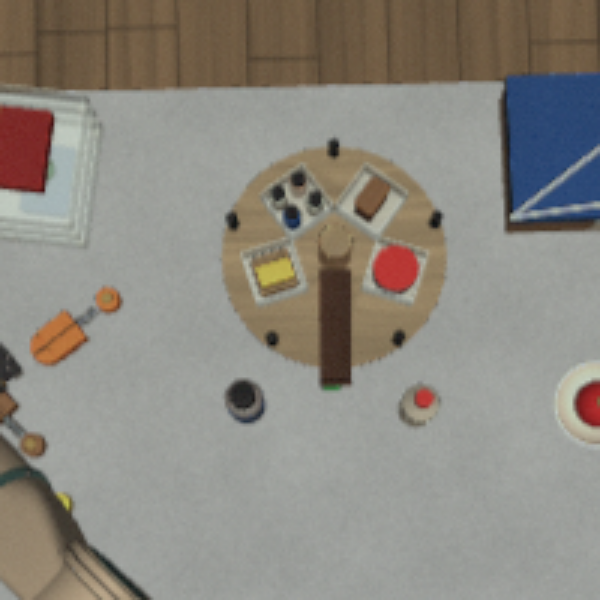

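The carousel has clicked with the rest at the front, over the green tab at crop (333,385). The wrist view shows the brown tree at (257,160), toe up in the picture. Its measured height of 36 mm and width of 49 mm match the text.

>>> servo_tool(plan=[0, 0, 0, -0.052, 0.5, 0.3, 0.04, 0.4, 0, 0.5, 0.3, 0.03, 0.8, 0, 0.5, 0, 0, 0.9, 0, 0.5, 0, 0, 0.8, 0, 0.5], squeeze=8)

```text
clock: 12.25
tcp_pos: [0.5137, 0.4476, 0.2766]
orientation: [[0.729, 0.685, 0.001], [0.685, -0.729, -0.001], [-0.0, 0.002, -1.0]]
wrist_force: [-0.3, 0.6, -0.1]
width: 0.07
grasp_force: 0.0
```

>>> servo_tool(plan=[0, 0, 0.2, 0, 0.5, 0, 0, 0, 0, 0.5])

```text
clock: 12.45
tcp_pos: [0.5129, 0.448, 0.267]
orientation: [[0.728, 0.686, -0.002], [0.686, -0.728, -0.003], [-0.003, 0.001, -1.0]]
wrist_force: [0.4, 0.6, 1.0]
width: 0.0706
grasp_force: 0.0
```

```bash
python3 - <<'E'
from h import *
o=get_obs(); R=o["orientation"]; p=o["tcp_pos"]; print(p,R.round(3))
d=np.array([.509,.452,.2044])-p; print("tool units",R.T@d/.05, "ang",np.degrees(np.arctan2(R[1,0],R[0,0])))
E
```

```text
[0.51286527 0.44804444 0.26701259] [[ 0.728  0.686 -0.002]
 [ 0.686 -0.728 -0.003]
 [-0.003  0.001 -1.   ]]
tool units [ 0.00183133 -0.11173786  1.2521504 ] ang 43.291656725159534
```

>>> servo_tool(plan=[0, -0.11, 0.15, -0.01, 0.5, 0, 0, 0.5, 0, 0.5, 0, 0, 0.4, 0, 0.5, 0, 0, 0.2, 0, 0.5, 0, 0, 0, 0, 0.5])

```text
clock: 12.95
tcp_pos: [0.5085, 0.4537, 0.2059]
orientation: [[0.72, 0.694, 0.0], [0.694, -0.72, 0.0], [0.0, 0.0, -1.0]]
wrist_force: [-0.2, -0.6, -0.2]
width: 0.0706
grasp_force: 0.0
```

>>> servo_tool(plan=[0, 0, 0, 0, 0, 0, 0, 0, 0, -0.3, 0, 0, 0, 0, -0.5, 0, 0, 0, 0, -0.5, 0, 0, 0, 0, -0.5])

```text
clock: 13.45
tcp_pos: [0.5089, 0.4538, 0.2069]
orientation: [[0.72, 0.694, 0.001], [0.694, -0.72, 0.001], [0.002, 0.0, -1.0]]
wrist_force: [-0.6, -0.5, 6.5]
width: 0.0497
grasp_force: 8.0
```

>>> servo_tool(plan=[0, 0, -0.1, 0, -0.5, 0, 0, -0.3, 0, -0.5, 0, 0, -0.6, 0, -0.5, 0, 0, -0.6, 0, -0.5, 0, 0, -0.6, 0, -0.5])

```text
clock: 13.95
tcp_pos: [0.5083, 0.4533, 0.3174]
orientation: [[0.72, 0.694, -0.0], [0.694, -0.72, -0.0], [-0.0, -0.0, -1.0]]
wrist_force: [0.2, 0.1, -1.0]
width: 0.0503
grasp_force: 8.0
```

>>> servo_tool(plan=[0, 0, -0.6, 0, -0.5, 0, 0, -0.6, 0, -0.5, 0, 0, -0.6, 0, -0.5, 0, 0, -0.3, 0, -0.5, 0, 0, 0, 0, -0.5])

```text
clock: 14.45
tcp_pos: [0.5088, 0.4537, 0.4243]
orientation: [[0.72, 0.694, 0.004], [0.694, -0.72, 0.004], [0.006, 0.0, -1.0]]
wrist_force: [-0.2, 0.5, -1.2]
width: 0.0502
grasp_force: 8.0
```

```bash
cat > rest.py <<'E'
from h import *
o=get_obs(); R=o["orientation"]; print(o["tcp_pos"].round(4),o["wrist_force"],o["wrist_torque"].round(3),o["width"],o["grasp_force"])
for n in("top","scene"):
    im,d,P=cloud(n); hsv=cv2.cvtColor(im,cv2.COLOR_RGB2HSV)
    po=(np.hypot(P[...,0]-.704,P[...,1]+.034)<.04)&(P[...,2]>.145); c=P[po].mean(0)
    m=(P[...,0]>.5)&(P[...,0]<.69)&(abs(P[...,1]+.034)<.035)&(P[...,2]>.06)&(P[...,2]<.13)&(hsv[...,2]<110)&(hsv[...,1]>60)
    nl,lab,st,ce=cv2.connectedComponentsWithStats(m.astype(np.uint8)); i=1+st[1:,4].argmax(); a=P[lab==i]
    face=a[(a[:,0]>.535)]
    A=np.c_[face,np.ones(len(face))]
    k,*_=np.linalg.lstsq(np.c_[face[:,:2],np.ones(len(face))],face[:,2],rcond=None)
    res=face[:,2]-np.c_[face[:,:2],np.ones(len(face))]@k; g=abs(res)<.004
    k,*_=np.linalg.lstsq(np.c_[face[g][:,:2],np.ones(g.sum())],face[g][:,2],rcond=None)
    r=cv2.minAreaRect(face[g][:,:2].astype(np.float32)*1000)
    w,V=np.linalg.eigh(np.cov(face[g][:,:2].T)); ax=V[:,1]*np.sign(V[0,1])
    print(n,"post",c.round(4),po.sum(),"face",g.sum(),"slope",np.degrees(np.arctan(np.hypot(*k[:2]))).round(2),"z at axis-.1:",(k@[c[0]-.104,c[1],1]).round(4),"mid",face[g].mean(0).round(4),"ax",np.degrees(np.arctan2(ax[1],ax[0])).round(2),"rect",r,"xmin",a[:,0].min(),"xmax",a[:,0].max())
E
python3 rest.py
```

```text
[0.5088 0.4537 0.4243] [-0.23705816  0.50418737 -1.20365506] [-0.02  -0.061 -0.015] 0.0502418272705618 7.994479089975357
top post [ 0.7039 -0.0347  0.1518] 76 face 164 slope 13.47 z at axis-.1: 0.0931 mid [ 0.6038 -0.0319  0.094 ] ax -2.03 rect ((605.2506713867188, -31.747055053710938), (41.50618362426758, 137.67294311523438), 88.6801528930664) xmin 0.5180130258616182 xmax 0.689916044819874
scene post [ 0.7073 -0.0391  0.1508] 129 face 285 slope 16.07 z at axis-.1: 0.0942 mid [ 0.6053 -0.0358  0.0947] ax -1.74 rect ((603.5747680664062, -35.00190353393555), (38.76258850097656, 137.312255859375), 88.19471740722656) xmin 0.5168752479503065 xmax 0.6727537390270051
```

>>> servo_tool(plan=[-0.2, 0.2, 0, 0, -0.5, -0.4, 0.4, 0, 0, -0.5, -0.5, 0.5, 0, 0, -0.5, -0.5, 0.5, 0, 0, -0.5, -0.5, 0.5, 0, 0, -0.5])

```text
clock: 15.05
tcp_pos: [0.5051, 0.3033, 0.419]
orientation: [[0.72, 0.694, -0.003], [0.694, -0.72, -0.002], [-0.003, -0.0, -1.0]]
wrist_force: [0.1, -0.7, -1.3]
width: 0.05
grasp_force: 8.0
```

>>> servo_tool(plan=[-0.5, 0.5, 0, 0, -0.5, -0.5, 0.5, 0, 0, -0.5, -0.5, 0.5, 0, 0, -0.5, -0.5, 0.5, 0, 0, -0.5, -0.5, 0.5, 0, 0, -0.5])

```text
clock: 15.55
tcp_pos: [0.5018, 0.1267, 0.4194]
orientation: [[0.72, 0.694, -0.003], [0.694, -0.72, -0.001], [-0.003, -0.001, -1.0]]
wrist_force: [-0.2, 0.1, -2.3]
width: 0.0498
grasp_force: 8.0
```

>>> servo_tool(plan=[-0.5, 0.5, 0, 0, -0.5, -0.5, 0.5, 0, 0, -0.5, -0.5, 0.5, 0, 0, -0.5, -0.5, 0.5, 0, 0, -0.5, -0.3, 0.3, 0, 0, -0.5])

```text
clock: 16.05
tcp_pos: [0.4986, -0.0374, 0.4194]
orientation: [[0.722, 0.692, -0.003], [0.692, -0.722, -0.001], [-0.003, -0.001, -1.0]]
wrist_force: [-0.5, 0.4, -1.9]
width: 0.0497
grasp_force: 8.0
```

>>> servo_tool(plan=[0, 0, 0, 0.133, -0.5, 0, 0, 0, 0.133, -0.5, 0, 0, 0, 0.133, -0.5, 0, 0, 0, 0.133, -0.5, 0, 0, 0, 0.133, -0.5])

```text
clock: 16.55
tcp_pos: [0.4989, -0.0343, 0.4194]
orientation: [[0.995, 0.096, -0.003], [0.096, -0.995, -0.0], [-0.003, -0.0, -1.0]]
wrist_force: [-0.0, -0.8, -1.8]
width: 0.0497
grasp_force: 8.0
```

>>> servo_tool(plan=[0, 0, 0, 0.133, -0.5, 0, 0, 0, 0, -0.5, 0, 0, 0, 0, -0.5])

```text
clock: 16.85
tcp_pos: [0.4992, -0.0341, 0.4199]
orientation: [[1.0, -0.027, -0.002], [-0.027, -1.0, -0.0], [-0.002, 0.0, -1.0]]
wrist_force: [-0.5, -0.4, -1.1]
width: 0.0499
grasp_force: 8.0
```

```bash
cat > wr.py <<'E'
from h import *
import sys
o=get_obs(); print(o["tcp_pos"].round(4),o["orientation"].round(4).tolist(),o["wrist_force"].round(1))
im,d,P=cloud("wrist"); np.savez(sys.argv[1]+".npz",im=im,P=P); save(sys.argv[1],im)
E
python3 wr.py w2
```

```text
[ 0.4992 -0.0341  0.4199] [[0.9996, -0.0274, -0.002], [-0.0274, -0.9996, -0.0001], [-0.002, 0.0002, -1.0]] [-0.5 -0.4 -1.1]
```

View pics/w2.png

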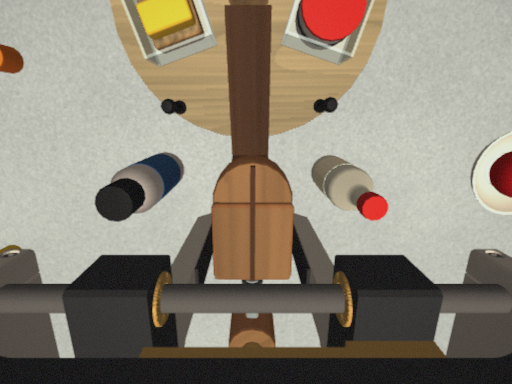

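The wrist view shows the rest at columns 230-270 with the tree in the hand (block at 213-293, toe tip at row 157), both bottles standing. I'll measure the rest's midline and the tree's pose in the hand.

```bash
cat > a.py <<'E'
from h import *
z=np.load("w2.npz"); im,P=z["im"],z["P"]; hsv=cv2.cvtColor(im,cv2.COLOR_RGB2HSV)
tcp=np.array([.4992,-.0341,.4199])
# tree block top
t=(P[...,2]>.2)&(P[...,2]<.28)&(abs(P[...,1]+.034)<.04)&(P[...,0]>.45)&(hsv[...,1]>60)&(hsv[...,2]>50); a=P[t]
def plane(f):
    for _ in range(3):
        B=np.c_[f[:,:2],np.ones(len(f))]; k,*_=np.linalg.lstsq(B,f[:,2],rcond=None); f=f[abs(f[:,2]-B@k)<.003]
    return k,f
k,f=plane(a); print("tree top n",len(f),"dz/dx",k[0],"deg",np.degrees(np.arctan(k[0])),"roll",np.degrees(np.arctan(k[1])),"z at tcp",k@[tcp[0],tcp[1],1])
r=cv2.minAreaRect(f[:,:2].astype(np.float32)*1000); print("rect",r,"xmax top",f[:,0].max(),"all xmax",a[:,0].max(),"y",f[:,1].min(),f[:,1].max())
# rest
m=(P[...,2]>.05)&(P[...,2]<.13)&(abs(P[...,1]+.034)<.035)&(hsv[...,2]<110)&(hsv[...,1]>60)&(P[...,0]>.5)&(P[...,0]<.69)
k,f=plane(P[m]); print("ramp n",len(f),"slope",np.degrees(np.arctan(k[0])),np.degrees(np.arctan(k[1])),"z at .6004:",k@[.6005,-.033,1], "x range",f[:,0].min(),f[:,0].max())
xs=np.arange(.57,.675,.01);mid=[];wd=[]
for x in xs:
    q=f[abs(f[:,0]-x)<.005][:,1]; mid.append((q.min()+q.max())/2);wd.append(q.max()-q.min())
pf=np.polyfit(xs,mid,1); print("mid dir",np.degrees(np.arctan(pf[0])),"y at .60",np.polyval(pf,.60),"width",np.mean(wd), "y at .7045",np.polyval(pf,.7045))
# pegs front, wrist
pk=(hsv[...,2]<60)&(P[...,2]>.085)&(P[...,2]<.106)&(P[...,0]>.53)&(P[...,0]<.62)
n,lab,st,ce=cv2.connectedComponentsWithStats(pk.astype(np.uint8))
for i in range(1,n):
    if st[i,4]>15: print("peg",ce[i].round(),P[lab==i].mean(0).round(4))
po=(P[...,2]>.147)&(P[...,2]<.16)&(P[...,0]>.65)
if po.any(): print("post",P[po].mean(0),P[po].min(0),P[po].max(0))
E
python3 a.py
```

```text
tree top n 8015 dz/dx -0.08473876231467485 deg -4.843602141680828 roll -0.0788367412113938 z at tcp 0.24852330376594764
rect ((512.0170288085938, -34.25413131713867), (50.080936431884766, 75.47821044921875), 87.58517456054688) xmax top 0.5497789477590147 all xmax 0.5502692906500589 y -0.05917639391356137 -0.008729903381495138
ramp n 6120 slope 15.92392190396974 -0.42643773810898267 z at .6004: 0.09345118034161862 x range 0.5264769487132244 0.6745600273177627
mid dir -0.90444785289693 y at .60 -0.03308142729448181 width 0.04254436115044105 y at .7045 -0.034731158788995166
peg [169. 106.] [0.5866 0.0526 0.0982]
peg [329. 104.] [ 0.5836 -0.1188  0.0983]
```

>>> servo_tool(plan=[0, 0, 0, -0.012, -0.5, 0.4, -0.01, 0, 0, -0.5, 0.6, -0.01, 0, 0, -0.5, 0.6, -0.01, 0, 0, -0.5, 0.6, -0.02, 0, 0, -0.5])

```text
clock: 17.4
tcp_pos: [0.6106, -0.0341, 0.4206]
orientation: [[1.0, -0.017, -0.0], [-0.017, -1.0, 0.0], [-0.0, -0.0, -1.0]]
wrist_force: [0.5, -0.1, -0.8]
width: 0.0503
grasp_force: 8.0
```

>>> servo_tool(plan=[0.27, 0, 0.3, 0, -0.5, 0, 0, 0.5, 0, -0.5, 0, 0, 0.5, 0, -0.5, 0, 0, 0.2, 0, -0.5, 0, 0, 0, 0, -0.5])

```text
clock: 17.9
tcp_pos: [0.6226, -0.0342, 0.3442]
orientation: [[1.0, -0.018, -0.003], [-0.018, -1.0, 0.0], [-0.003, -0.0, -1.0]]
wrist_force: [-0.9, -0.3, -1.2]
width: 0.0499
grasp_force: 8.0
```

```bash
python3 - <<'E'
from h import *
z=np.load("w2.npz"); im,P=z["im"],z["P"]
f=P[(P[...,2]>.24)&(P[...,2]<.26)&(abs(P[...,1]+.034)<.022)&(P[...,0]>.48)&(P[...,0]<.52)]
k,*_=np.linalg.lstsq(np.c_[f[:,:2],np.ones(len(f))],f[:,2],rcond=None); print("block tilt",np.degrees(np.arctan(k[0])),k@[.4992,-.0341,1])
o=get_obs(); R=o["orientation"]; print(o["tcp_pos"].round(4),np.degrees(np.arctan2(R[1,0],R[0,0])),o["wrist_force"].round(2))
print("to hover-contact units",(R.T@(np.array([.623,-.0334,.3214])-o["tcp_pos"])/.05).round(3))
im,d,P=cloud("wrist"); np.savez("w3.npz",im=im,P=P); im2,_,P2=cloud("scene"); save("s3",cv2.resize(im2[150:320,150:350],(780,663))[:600])
save("w3",im)
E
```

```text
block tilt -0.2448713113223834 0.24899671761188466
[ 0.6226 -0.0342  0.3442] -1.0422652876439111 [-0.94 -0.31 -1.24]
to hover-contact units [ 0.01  -0.016  0.455]
```

View pics/w3.png

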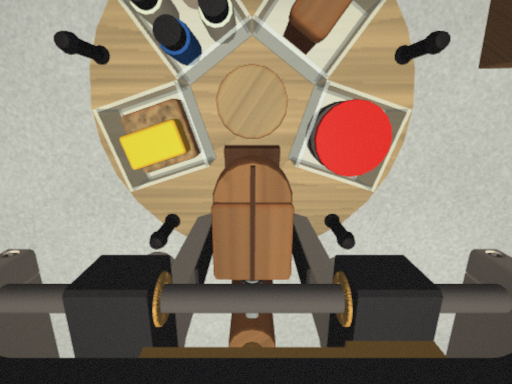

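The view shows the tree centred over the ramp, with the post top at (252,101) and the ramp's upper end at row 147. I'll check the axis against the post circle.

```bash
python3 - <<'E'
from h import *
z=np.load("w3.npz"); im,P=z["im"],z["P"]; hsv=cv2.cvtColor(im,cv2.COLOR_RGB2HSV)
po=((P[...,2]>.147)&(P[...,2]<.16)&(P[...,0]>.67)).astype(np.uint8)
n,lab,st,ce=cv2.connectedComponentsWithStats(po); i=1+st[1:,4].argmax(); q=P[lab==i]
print("post",ce[i],cv2.minEnclosingCircle(q[:,:2].astype(np.float32)*1000),q[:,2].mean())
m=(hsv[...,2]<110)&(hsv[...,1]>60)&(P[...,2]>.1)&(P[...,2]<.125)&(abs(P[...,1]+.034)<.03)&(P[...,0]>.66)
f=P[m]; print("upper end x",np.percentile(f[:,0],[1,50,99]),"y",np.percentile(f[:,1],[1,99]),"zmax",np.percentile(f[:,2],[50,98]))
C=[]
pk=(hsv[...,2]<60)&(P[...,2]>.096)&(P[...,2]<.106)
n,lab,st,ce=cv2.connectedComponentsWithStats(pk.astype(np.uint8))
for i in range(1,n):
    a=P[lab==i]
    if st[i,4]>30 and np.hypot(a[:,0].mean()-.706,a[:,1].mean()+.034)<.17: print("peg",ce[i].round(),a.mean(0).round(4))
t=P[(P[...,2]>.155)&(P[...,2]<.19)&(abs(P[...,1]+.034)<.035)&(hsv[...,1]>60)&(P[...,0]<.69)]
print("toe tip x",t[:,0].max(),"y ctr",(t[:,1].max()+t[:,1].min())/2,"width",np.ptp(t[:,1]))
E
```

```text
post [251.99805495 101.18477997] ((706.4606323242188, -35.22488784790039), 22.165903091430664) 0.15122208588089173
upper end x [0.66126424 0.67160783 0.76825572] y [-0.06353653 -0.00893987] zmax [0.11262708 0.11487563]
peg [149.   5.] [0.7758 0.0375 0.103 ]
peg [218.  19.] [ 0.7659 -0.0116  0.1038]
peg [64. 41.] [0.7548 0.1049 0.0994]
peg [180.  43.] [0.7506 0.0169 0.1032]
peg [440.  40.] [ 0.75   -0.1765  0.0995]
peg [157. 241.] [0.5886 0.0536 0.0995]
peg [347. 241.] [ 0.5857 -0.1196  0.0994]
toe tip x 0.673361073134841 y ctr -0.033186658583194015 width 0.05354082423074821
```

>>> servo_tool(plan=[0.03, -0.01, 0.15, 0, -0.5, 0, 0, 0.15, 0, -0.5, 0, 0, 0.1, 0, -0.5, 0, 0, 0.03, 0, -0.5, 0, 0, 0, 0, -0.5], squeeze=5)

```text
clock: 18.5
tcp_pos: [0.6245, -0.0337, 0.3239]
orientation: [[1.0, -0.019, -0.001], [-0.019, -1.0, -0.0], [-0.001, 0.0, -1.0]]
wrist_force: [0.3, 0.6, -1.9]
width: 0.0506
grasp_force: 5.0
```

>>> servo_tool(plan=[0, 0, 0.03, 0, -0.5, -0.015, 0, 0.04, 0, -0.5, -0.015, 0, 0.04, 0, -0.5, -0.015, 0, 0.04, 0, -0.5, 0, 0, 0, 0, -0.5])

```text
clock: 19.0
tcp_pos: [0.6223, -0.0337, 0.3165]
orientation: [[1.0, -0.019, -0.0], [-0.019, -1.0, -0.0], [-0.0, 0.0, -1.0]]
wrist_force: [-0.8, -0.6, -1.5]
width: 0.0502
grasp_force: 5.0
```

>>> servo_tool(plan=[-0.02, 0, 0.06, 0, -0.5, -0.02, 0, 0.06, 0, -0.5, -0.02, 0, 0.05, 0, -0.5, -0.006, 0, 0.02, 0, -0.5, 0, 0, 0, 0, -0.5])

```text
clock: 19.5
tcp_pos: [0.6191, -0.0336, 0.3074]
orientation: [[1.0, -0.019, 0.0], [-0.019, -1.0, 0.0], [0.0, -0.0, -1.0]]
wrist_force: [-0.3, -0.2, 1.0]
width: 0.0501
grasp_force: 5.0
```

```bash
cat > tilt.py <<'E'
from h import *
o=get_obs(); print(o["clock"],o["tcp_pos"].round(4),o["wrist_force"].round(2),o["wrist_torque"].round(3))
im,d,P=cloud("wrist"); hsv=cv2.cvtColor(im,cv2.COLOR_RGB2HSV)
x0=o["tcp_pos"][0]
f=P[(P[...,2]>.11)&(P[...,2]<.19)&(abs(P[...,1]+.034)<.02)&(P[...,0]>x0-.018)&(P[...,0]<x0+.02)&(hsv[...,1]>60)]
for _ in range(2):
    B=np.c_[f[:,:2],np.ones(len(f))];k,*_=np.linalg.lstsq(B,f[:,2],rcond=None); f=f[abs(f[:,2]-B@k)<.004]
print("tilt",np.degrees(np.arctan(k[0])).round(2),"roll",np.degrees(np.arctan(k[1])).round(2),"top z@tcp",(k@[x0,-.034,1]).round(4),len(f))
t=P[(P[...,2]>.13)&(P[...,2]<.19)&(abs(P[...,1]+.034)<.035)&(hsv[...,1]>60)&(hsv[...,2]>60)&(P[...,0]<.68)&(P[...,0]>.6)]
print("toe x",t[:,0].max(),"y",(t[:,1].max()+t[:,1].min())/2)
E
python3 tilt.py
```

```text
19.5 [ 0.6191 -0.0336  0.3074] [-0.3  -0.19  1.  ] [ 0.017  0.079 -0.021]
tilt 15.93 roll -0.41 top z@tcp 0.1362 3159
toe x 0.6707706947665416 y -0.033068646511044034
```

>>> servo_tool(plan=[0, 0, 0, 0, 0.12, 0, 0, 0, 0, 0.18, 0, 0, 0, 0, 0.3, 0, 0, 0, 0, 0.45, 0, 0, 0, 0, 0.45])

```text
clock: 20.05
tcp_pos: [0.6191, -0.0336, 0.3071]
orientation: [[1.0, -0.019, -0.0], [-0.019, -1.0, 0.0], [-0.0, -0.0, -1.0]]
wrist_force: [-0.3, -0.4, 0.7]
width: 0.0679
grasp_force: 0.0
```

```bash
python3 tilt.py
```

```text
20.05 [ 0.6191 -0.0336  0.3071] [-0.3  -0.42  0.68] [ 0.063  0.001 -0.046]
tilt 15.88 roll -0.31 top z@tcp 0.1362 3162
toe x 0.6703613636213459 y -0.03393490923442989
```

Released, and the tree lies flat. I'll lift straight up, back off and look.

>>> servo_tool(plan=[0, 0, -0.2, 0, 0.45, 0, 0, -0.4, 0, 0.45, 0, 0, -0.7, 0, 0.45, 0, 0, -0.7, 0, 0.45, 0, 0, -0.6, 0, 0.45])

```text
clock: 20.6
tcp_pos: [0.6191, -0.0337, 0.4399]
orientation: [[1.0, -0.019, 0.002], [-0.019, -1.0, -0.0], [0.002, 0.0, -1.0]]
wrist_force: [0.9, 0.0, -0.0]
width: 0.0677
grasp_force: 0.0
```

>>> servo_tool(plan=[-0.6, 0, 0, 0, 0.45, -0.6, 0, 0, 0, 0.45, -0.6, 0, 0, 0, 0.45, -0.3, 0, 0, 0, 0.45, 0, 0, 0, 0, 0.45])

```text
clock: 21.1
tcp_pos: [0.5125, -0.0318, 0.4383]
orientation: [[1.0, -0.019, -0.0], [-0.019, -1.0, 0.0], [-0.0, -0.0, -1.0]]
wrist_force: [0.9, 0.2, 0.0]
width: 0.0682
grasp_force: 0.0
```

```bash
python3 wr.py w4; python3 - <<'E'
from h import *
z=np.load("w4.npz"); im,P=z["im"],z["P"]; hsv=cv2.cvtColor(im,cv2.COLOR_RGB2HSV)
t=(P[...,2]>.112)&(P[...,2]<.165)&(abs(P[...,1]+.034)<.035)&(P[...,0]>.52)&(P[...,0]<.68)&(hsv[...,1]>60)&(hsv[...,2]>70)
f=P[t&(P[...,0]>.6)&(P[...,0]<.64)];k,*_=np.linalg.lstsq(np.c_[f[:,:2],np.ones(len(f))],f[:,2],rcond=None)
print("tilt",np.degrees(np.arctan(k[:2])))
r=cv2.minAreaRect(P[t&(P[...,0]>.585)][:,:2].astype(np.float32)*1000);print(r)
lp=(hsv[...,2]<110)&(hsv[...,1]>60)&(abs(P[...,1]+.034)<.035)&(P[...,2]>.06)&(P[...,2]<.1)&(P[...,0]<.56)&(P[...,0]>.48)
q=P[lp]; print("lip x",np.percentile(q[:,0],[1,50,99]),q[:,2].max(), (np.percentile(q[:,1],[1,99])))
h=P[(P[...,0]<.57)&(P[...,0]>.515)&(P[...,2]>.1)&(P[...,2]<.13)&(abs(P[...,1]+.034)<.03)]
if len(h): print("heel",cv2.minEnclosingCircle(h[:,:2].astype(np.float32)*1000),h[:,2].mean())
E
python3 pegs.py p4
```

```text
[ 0.5125 -0.0318  0.4383] [[0.9998, -0.0192, -0.0], [-0.0192, -0.9998, 0.0004], [-0.0, -0.0004, -1.0]] [0.9 0.2 0. ]
tilt [15.89462151 -0.34596655]
((632.6497192382812, -33.98960494995117), (50.160335540771484, 81.9397964477539), 88.46719360351562)
lip x [0.51810462 0.54648737 0.55981761] 0.09993283399500169 [-0.05290807 -0.01023572]
heel ((546.179443359375, -32.1861457824707), 23.795368194580078) 0.1113664756013011
21.15 [ 0.51395695 -0.03163842  0.43825462] [ 0.55108037 -0.00770383 -0.00889475]
peg 13 [ 0.851 -0.039  0.082] ang -1.8
peg 10 [0.752 0.106 0.087] ang 71.3
peg 11 [ 0.744 -0.178  0.086] ang -74.8
```

View pics/w4.png

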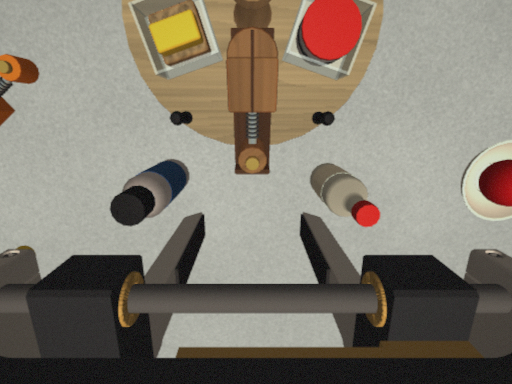

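The wrist view shows the tree along the middle of the ramp, with its toe uphill at (252,35) and its heel at the lip at (252,160). It is tilted 15.9°, so it lies flat, and both bottles are standing. I'm handing in.

```bash
python3 -c "
from rig import close_job; print(close_job())"
```

```text
the job is handed in; nothing more can be done
None
```

The job is handed in: the shoe rest has clicked in at the front over the green tab, and the wooden shoe tree lies flat along the middle of the ramp, toe uphill and heel at the lip, with nothing else touched.

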